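Put the wax warmer back together on the window sill

TASK

Put the wax warmer on the sill back together: first set the metal pot upright in the base so that both pegs come up through the holes of its foot plate and it sits fully home, without forcing it; then seat the thick white collar squarely in the pot's mouth, and last the knobbed lid squarely in the collar. Leave the finished stack standing and everything else on the sill where it is.

Things in the scene. Friction and masses are not known exactly. Their poses are not given: they have to be found in the camera images.
- warmer_base: Fixed round white plastic base, 132 mm across, 42 mm high, small dial on its front (-x). In its top a round pocket 110 mm across, flat floor 30 mm above the origin. Two steel pegs stand on the floor at y = +38 and -38 mm (base's y axis): 8 mm thick for 10 mm, then tapering to 3 mm at the tip, 46 mm above the origin. Origin: centre of the underside; z up.
- pot: Round aluminium pot, 58 mm across, 60 mm high, mouth 52 mm. Flat foot plate 26 (x) by 98 (y) by 6 mm, flush with the underside, juts out along y; an 11 mm hole in each end, at y = +38 and -38 mm. Fits either way round. Origin: centre of the underside; z up. Home, it is 30 mm above the base's origin, y along the base's y. Grip the upper half across x, so that the fingers clear the base's rim.
- collar: Thick round white plastic spacer collar, 24 mm high: lowest 6 mm a spigot 45 mm across, then a ring 60 mm across and 18 mm high; a 34 mm bore right through. Lies spigot down. Origin: centre of the spigot's underside; z up. In place, the spigot is in the pot's mouth and the ring rests on its rim: origin 54 mm above the pot's. Any yaw.
- lid: Round aluminium lid, 60 mm across: lowest 6 mm a spigot 27 mm across, disc from 6 to 12 mm, round black knob 18 to 20 mm thick from 12 to 32 mm. Origin: centre of the spigot's underside; z up. In place, the spigot is in the collar's bore and the disc rests on the collar: origin 18 mm above the collar's. Any yaw.
- ring_dish: Shallow white ceramic ring dish, 80 mm across, 18 mm high, a bystander. Origin: centre of the underside.
- pusher: Steel cuticle pusher lying on the sill, 130 mm long, 8 mm thick, a bystander. Origin: under its middle; x along its length.
- glass_file: Clear glass nail file lying on the sill, 140 x 14 x 4 mm, a bystander. Origin: under its middle; x along its length.
- bottle0: Small empty amber bottle with a black cap, 34 mm across, 78 mm high, a bystander. Origin: centre of the underside.
- bottle1: Second amber bottle of the same size, a bystander. Origin: centre of the underside.
- jar: Small white ceramic jar with a wooden cap, 56 mm across, 48 mm high, a bystander. Origin: centre of the underside.
Things that resemble listed ones, but are neither listed nor needed, are in the scene too. What is shaped like the lid but pink is not meant. Leave any green look-alike of the pot alone.

How it is judged:
On the way, in this order (a step that is already met when the one before it is completed fails the run):
1. the pot is fully home on the base's two pegs (horizontal distance between pot and warmer_base below 0.004 m and z of pot in the frame of warmer_base between 0.026 and 0.033 m and angle between the y axis of pot and the y axis of warmer_base, either way round below 0.09 rad and angle between pot's own z axis and vertical below 0.06 rad), for 0.2 s.
2. the collar is seated in the mouth of the seated pot (all of step 1 and horizontal distance between collar and pot below 0.006 m and z of collar in the frame of pot between 0.05 and 0.057 m and angle between collar's own z axis and vertical below 0.07 rad), for 0.2 s.
3. the lid is seated in the collar (all of step 2 and horizontal distance between lid and collar below 0.006 m and z of lid in the frame of collar between 0.014 and 0.021 m and angle between lid's own z axis and vertical below 0.07 rad), for 0.2 s.
At the end, for the whole second after the job is handed in: Pot home on the pegs: upright, centred on the base within 4 mm, underside 26 to 33 mm above the base's, in line within 5 degrees; collar down in the pot and lid down in the collar, each level within 4 degrees, centred within 6 mm, height within 3 mm; all at rest; bystanders moved under 30 mm (all of step 3 and linear speed of each of pot, collar, lid below 0.02 m/s and distance of each of ring_dish, pusher, glass_file, bottle0, bottle1, jar from where it was at the start of the episode below 0.03 m); the robot touches nothing.
It fails at once if the pot is forced onto the base (more than 60 N between them) (contact force between pot and warmer_base above 60 N).
It fails at once if a bystander is knocked away by more than 30 mm (distance of any of ring_dish, pusher, glass_file, bottle0, bottle1, jar from where it was at the start of the episode above 0.03 m).
It fails at once if a bottle or the jar is tipped over (angle between any of bottle0, bottle1, jar's own z axis and vertical above 0.6 rad).
It also fails if it takes over 72 s, if anything falls off the work surface, if the arm or the gripper's body presses on something with over 40 N, if the wrist force passes 120 N, or if a joint passes its speed limit or range.

ROBOT

A 6-joint arm with a two-finger parallel gripper is mounted at the origin on the work surface. World frame = base frame: x ahead of the robot, y to its left, z up, the work surface at z = 0. Lengths are in m, angles in rad, forces in N, time in s.
With the tool pointing down it reaches from about 0.25 to 0.725 m from the base axis. Payload 4 kg.
Tool frame: the origin (TCP) lies midway between the tips of the shut fingers; the grasp point (between the pads) lies 19 mm behind it (bot.grip_depth is the distance from the TCP to the grasp point, in m); z points along the fingers, y is the line along which they close (so a half turn about z gives the same grasp; the last joint's range is limited). The gripper opens to 85 mm and grips with 20 to 120 N. Pads are 22 mm wide; open, the fingers measure 114 mm over their backs; the gripper's body (76 mm by 85 mm) begins 54 mm behind the grasp point. The pads swing forward as they close: fully open they stand 13 mm farther back than shut.
Start: joints at [0, 0.241, 0.005, 1.335, 0, 1.571], TCP at [0.5, -0, 0.231] pointing down, gripper open.
Joint ranges: [-2.72, 2.72], [-1.05, 1.87], [-1.09, 1.28], [-1.99, 2.15], [-1.42, 1.44], [-3.14, 3.14]. Speed limits (rad/s): [2.79, 2.79, 3.14, 3.14, 3.14, 3.14].

INTERFACE

Orientations are given as a unit quaternion [x, y, z, w].
In Python, from workcell import bot gives the robot as it stands.
- The arm moves only by the shell command python3 -m creep 'ROWS'. ROWS is JSON, one flat list of numbers, 5 for each row, row after row: the shift along the world's x, y, z in m, then the turn about the world's z in rad, then the finger opening in m, from 0 to 0.0854. In form: [x, y, z, twist, claw, x, y, z, twist, claw, ...]. A call has 1 to 10 rows; each row is the pose to reach, as a shift and turn from the pose commanded when the call began; what a row does not reach only later rows make up. A row lasts 1/12 s, in which the tool goes at most 41.7 mm and 7.16 degrees, less where a joint would pass 70% of its speed; a pose out of reach is approached as far as the arm can. A call with a gripper value outside its range is refused whole. The fingers move at their own pace and stop on an object; the grip force is fixed at half the most. Time passes only in rows, so rows that repeat a pose let the fingers close. It gives the time, the measured TCP pose, the force, the opening and the grip force at its end, in the units of the state.
- bot.get_obs(): the state, without advancing time (a new reading comes with each control period).
- bot.camera(name): name is "scene" or "side" or "wrist"; returns a dict with "pixels" (480x640x3 uint8, red, green, blue), "camera_matrix" (3x3 intrinsics, pixels), "extrinsics" (4x4, takes a point from world to camera coordinates); the wrist camera has in their place "T_tool_cam" (4x4, takes a point from camera to tool coordinates, whose origin is the TCP and whose axes are the flange's). Camera axes: x right, y down, z forward; pixel columns grow to the right and rows downward; lengths in m; the calibration is good to about 2 mm. A picture is of the moment at which its call begins: read the wrist's pose just before it. There is no depth.
- bot.job_done(): hands the job in; it is judged then, once.
Trained networks look in the newest picture that a camera, given by its name, has taken for a name from the list of things; names that differ only in an ending like _2 or _b are one class to them, and where a whole thing is asked for, a point or a joint stands for the part that bears it (a point fixed in the world has none). Each returns a list of dicts, best first, with "score" (0 to 1); they miss things now and then, are a little off and sometimes report something else, mostly with a low value. They report only what shows in the picture. A call takes as long as a camera call. They do not tell look-alikes from the thing itself.
- bot.look_for(camera, thing): "centre" ([column, row] as shares, 0 to 1, of the picture: columns of its width, rows of its height, amid what is visible of it).
- bot.place_of(camera, thing): "centre" ([column, row] as shares, 0 to 1, of the picture: columns of its width, rows of its height: a listed point, or the origin of a listed thing).
The state is a dict: "clock": time; "joint_pos": joint angles; "joint_vel": joint speeds; "tau": joint torques, N m; "eef_pos": TCP position; "tool_rot": TCP orientation; "ft_force": force on the tool from outside, world axes, zero at the start; "ft_torque": the same for the moment, N m; "grip_width": finger opening in m; "grasp_force": force on a finger pad.
Only numpy, scipy, OpenCV 4.12 (cv2) and the standard library are available. Lean on these libraries where they do the work, as an engineer would, in place of code of your own. Each camera call takes 0.05 s, during which the arm holds its last target. There are 200 camera calls.

## Working session

There is one attempt and no reset: what is moved stays moved. The work goes in short steps, Python scripts to look and compute and a shell command to move; the robot and the scene stay as the last step left them, time stands still between calls to the robot, and variables do not carry over. Pictures are saved under pics/ and viewed, at most 10 in all, crops included, and the job is handed in when it is done.

```bash
mkdir -p pics; cat > h.py <<'E'
import numpy as np, cv2
from workcell import bot
from scipy.spatial.transform import Rotation as R
def shot(cam,fn=None):
    o=bot.get_obs(); c=bot.camera(cam); K=np.array(c["camera_matrix"])
    if cam=="wrist":
        T=np.eye(4);T[:3,:3]=R.from_quat(o["tool_rot"]).as_matrix();T[:3,3]=o["eef_pos"]
        M=T@np.array(c["T_tool_cam"])
    else: M=np.linalg.inv(np.array(c["extrinsics"]))
    if fn: cv2.imwrite("pics/"+fn,np.array(c["pixels"])[:,:,::-1])
    return np.array(c["pixels"]),K,M
def ray(K,M,u,v,z):
    d=M[:3,:3]@np.linalg.solve(K,[u,v,1.]); p=M[:3,3]
    return p+d*(z-p[2])/d[2]
def proj(K,M,P):
    q=np.linalg.inv(M)@np.append(P,1); q=K@q[:3]; return q[:2]/q[2]
E
python3 - <<'E'
from h import *
np.set_printoptions(precision=3,suppress=True)
for cam in ["scene","side"]:
    im,K,M=shot(cam,cam+"0.png"); print(cam,M[:3,3],M[:3,2])
    for t in ["warmer_base","pot","collar","lid","ring_dish","pusher","glass_file","bottle0","jar"]:
        for d in bot.place_of(cam,t)[:4]:
            if d["score"]<.2: continue
            u,v=d["centre"][0]*640,d["centre"][1]*480
            print(t,round(d["score"],2),int(u),int(v),ray(K,M,u,v,0)[:2])
E
```

```text
scene [1.069 0.224 0.624] [-0.625 -0.293 -0.723]
warmer_base 0.61 329 233 [ 0.523 -0.025]
pot 0.66 128 264 [ 0.75  -0.316]
pot 0.58 210 242 [ 0.643 -0.215]
collar 0.82 474 305 [0.567 0.264]
collar 0.49 327 232 [ 0.522 -0.029]
lid 0.87 243 174 [ 0.443 -0.271]
lid 0.66 200 194 [ 0.539 -0.315]
ring_dish 0.89 450 221 [0.389 0.175]
pusher 0.52 230 201 [ 0.53  -0.246]
pusher 0.39 447 218 [0.383 0.168]
glass_file 0.58 246 300 [ 0.725 -0.083]
bottle0 0.57 328 334 [0.725 0.068]
jar 0.65 321 175 [ 0.37  -0.117]
side [ 0.315 -0.718  0.566] [ 0.269  0.767 -0.583]
warmer_base 0.64 302 252 [ 0.521 -0.021]
pot 0.98 401 293 [ 0.65  -0.202]
pot 0.97 485 320 [ 0.748 -0.313]
pot 0.41 303 357 [ 0.439 -0.276]
collar 0.61 286 184 [0.573 0.26 ]
lid 0.86 372 365 [ 0.532 -0.328]
ring_dish 0.79 221 216 [0.392 0.177]
pusher 0.77 347 329 [ 0.524 -0.246]
glass_file 0.66 405 250 [ 0.719 -0.094]
bottle0 0.74 361 184 [0.751 0.19 ]
bottle0 0.6 374 205 [0.734 0.084]
jar 0.91 239 302 [ 0.371 -0.118]
```

View pics/scene0.png

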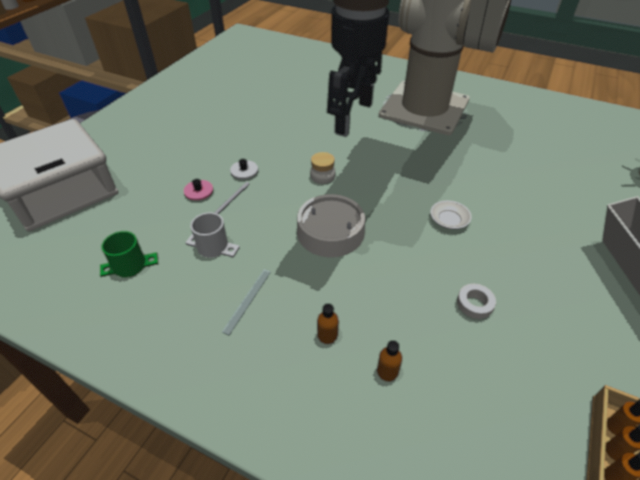

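View pics/side0.png

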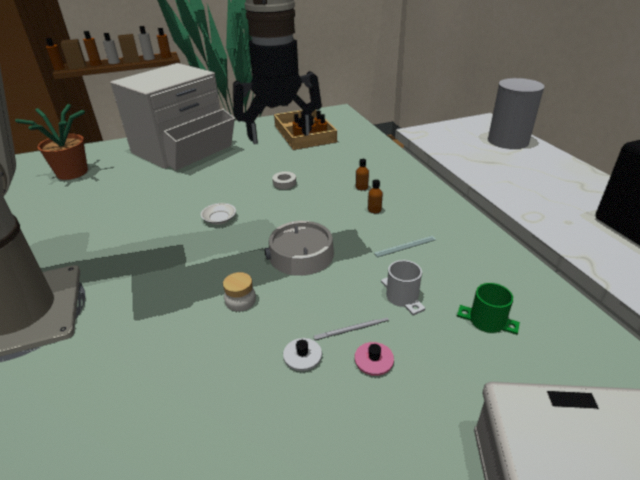

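The pot-like things are grey at scene (210,236) and green at (125,255); grey fits, green is the look-alike. The lid-like things are grey at (244,170) and pink at (199,189); grey fits. There is one collar, at (476,301). I'll hover near the pot, then confirm this in one crop.

```bash
python3 -m creep '[0.03,-0.04,0.01,0,0.0854, 0.06,-0.08,0.02,0,0.0854, 0.09,-0.11,0.03,0,0.0854, 0.11,-0.15,0.04,0,0.0854, 0.13,-0.19,0.05,0,0.0854, 0.13,-0.2,0.05,0,0.0854, 0.13,-0.2,0.05,0,0.0854]'
python3 - <<'E'
from h import *
np.set_printoptions(precision=3,suppress=True)
im,K,M=shot("wrist"); print(M, bot.get_obs()["tool_rot"],bot.get_obs()["eef_pos"])
for t in ["pot","warmer_base","lid"]:
    for d in bot.place_of("wrist",t)[:3]:
        u,v=d["centre"][0]*640,d["centre"][1]*480
        print(t,round(d["score"],2),int(u),int(v),ray(K,M,u,v,0)[:2])
s=cv2.imread("pics/scene0.png")[150:290,90:290]
s=cv2.resize(s,None,fx=2.4,fy=2.4,interpolation=cv2.INTER_CUBIC)
w=cv2.resize(im[:,:,::-1],(448,336))
cv2.imwrite("pics/w1.png",im[:,:,::-1]); cv2.imwrite("pics/c1.png",s)
E
```

```text
clock: 1.58
eef_pos: [0.6319, -0.2069, 0.2799]
tool_rot: [0.709, 0.705, -0.001, 0.001]
ft_force: [-1.1, 1.1, -0.3]
grip_width: 0.0856
grasp_force: 0.0
[[ 1.    -0.007 -0.002  0.633]
 [-0.007 -0.945 -0.327 -0.124]
 [-0.     0.327 -0.945  0.422]
 [ 0.     0.     0.     1.   ]] [ 0.709  0.705 -0.    -0.   ] [ 0.631 -0.204  0.28 ]
pot 0.93 332 188 [ 0.648 -0.208]
pot 0.59 423 282 [ 0.754 -0.318]
lid 0.86 237 289 [ 0.54  -0.324]
lid 0.71 143 251 [ 0.438 -0.278]
```

View pics/c1.png

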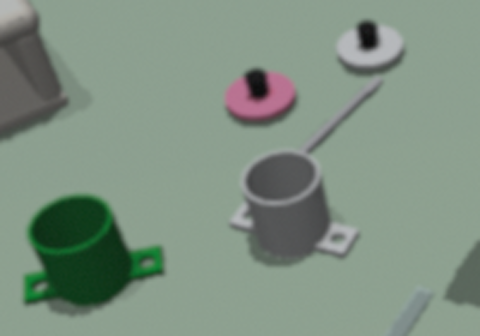

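View pics/w1.png

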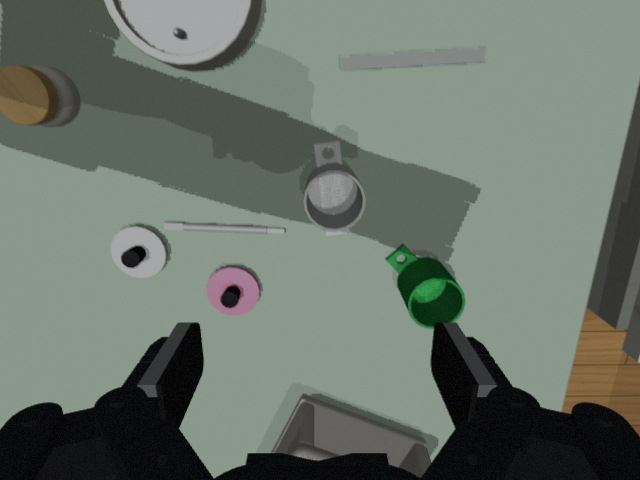

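The crop and wrist view confirm the grey pot: hole at (328,152), mouth around (334,200). The grey lid is at (138,252); pink is at (233,291) and green at (430,290). Next I need a close look at the pegs.

```bash
python3 - <<'E'
from h import *
np.set_printoptions(precision=4,suppress=True)
# pot from saved w1 image
K=None
im,K,M=shot("wrist")
h=ray(K,M,328,152.5,.006); print("hole",h, "K",K[0,0])
print("rim c",ray(K,M,334,200,.06))
p=ray(K,M,332,188,0);d=h-p;print("yaw from +y",np.arctan2(-d[0],d[1]))
e=ray(K,M,338.5,234,.006);print(e,e-h,"yaw",np.arctan2(-(h-e)[0],(h-e)[1]))
E
python3 -m creep '[-0.025,0.033,0,0,0.0854, -0.05,0.066,0,0,0.0854, -0.075,0.1,0,0,0.0854, -0.1,0.14,0,0,0.0854, -0.11,0.17,0,0,0.0854, -0.11,0.18,0,0,0.0854, -0.11,0.18,0,0,0.0854, -0.11,0.18,0,0,0.0854]'
python3 - <<'E'
from h import *
np.set_printoptions(precision=4,suppress=True)
im,K,M=shot("wrist","w2.png"); np.savez("w2.npz",K=K,M=M)
for t in ["warmer_base"]:
    for d in bot.place_of("wrist",t)[:3]:
        u,v=d["centre"][0]*640,d["centre"][1]*480
        print(t,round(d["score"],2),int(u),int(v),ray(K,M,u,v,0)[:2])
c=proj(K,M,[.522,-.024,.03]); print(c)
x,y=int(c[0]-100),max(0,int(c[1]-100));print(x,y)
cv2.imwrite("pics/w2c.png",cv2.resize(im[y:y+200,x:x+200,::-1],None,fx=3,fy=3,interpolation=cv2.INTER_CUBIC))
E
```

```text
hole [ 0.6405 -0.1614  0.006 ] K 402.5814024146515
rim c [ 0.6451 -0.1985  0.06  ]
yaw from +y 0.12493517158318992
[ 0.6527 -0.2482  0.006 ] [ 0.0122 -0.0868  0.    ] yaw 0.13923801000972194
clock: 2.5
eef_pos: [0.5197, -0.0188, 0.2821]
tool_rot: [0.706, 0.708, 0.0, 0.001]
ft_force: [0.9, 0.2, -0.1]
grip_width: 0.0853
grasp_force: 0.0
warmer_base 0.58 314 196 [ 0.5176 -0.0285]
[318.7502 198.7947]
218 98
```

View pics/w2c.png

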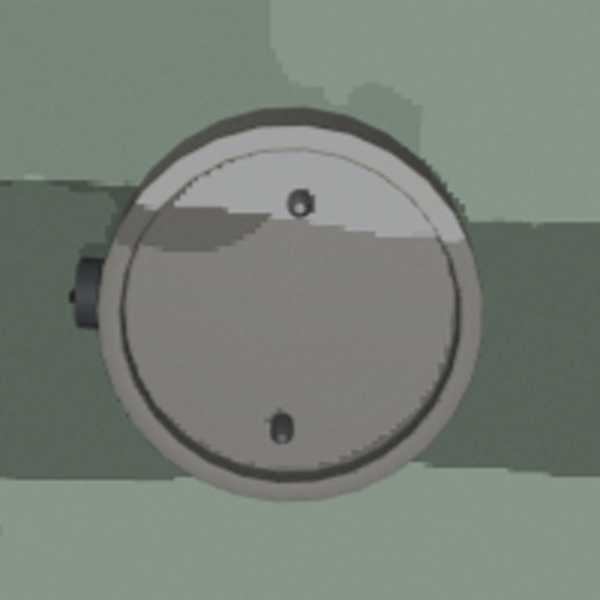

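Both pegs show: tips at crop (298,210) and (283,438), rim centred near (290,313), dial on -x. I'll work out the base pose from these.

```bash
python3 - <<'E'
from h import *
np.set_printoptions(precision=4,suppress=True)
d=np.load("w2.npz");K,M=d["K"],d["M"]
f=lambda x,y,z:ray(K,M,218+x/3,98+y/3,z)
a,b=f(298,210,.046),f(283,438,.046); print(a,b,np.linalg.norm(a-b),(a+b)/2,"yaw",np.arctan2(-(a-b)[0],(a-b)[1]))
# peg foot visible top edge
a,b=f(302,195,.03),f(282,417,.03); print(a,b,np.linalg.norm(a-b),(a+b)/2,"yaw",np.arctan2(-(a-b)[0],(a-b)[1]))
print("rim",f(290.5,313,.042), "width",np.linalg.norm(f(99,313,.042)-f(482,313,.042)))
im=cv2.imread("pics/w2.png");g=cv2.cvtColor(im,6)
# scene/side base check via rim
o=bot.get_obs();print(o["eef_pos"])
E
```

```text
[0.5204 0.0088 0.046 ] [ 0.5157 -0.0662  0.046 ] 0.0751627751390089 [ 0.5181 -0.0287  0.046 ] yaw -0.06288466744541567
[0.5218 0.0113 0.03  ] [ 0.5152 -0.0641  0.03  ] 0.07566428479326161 [ 0.5185 -0.0264  0.03  ] yaw -0.08649662150926651
rim [ 0.5181 -0.0248  0.042 ] width 0.1237936800898876
[ 0.5203 -0.0204  0.2815]
```

```bash
cat >> h.py <<'E'
def nomM(x,y,z,q=(.70711,.70711,0,0)):
    T=np.eye(4);T[:3,:3]=R.from_quat(q).as_matrix();T[:3,3]=[x,y,z]
    return T@np.array(bot.camera("wrist")["T_tool_cam"])
def fit(img,K,M,circs,x0,y0,w=.012):
    """circs: (radius,height) list; best centre by contour gradient"""
    g=cv2.GaussianBlur(cv2.cvtColor(img,cv2.COLOR_BGR2GRAY).astype(np.float32),(0,0),1.0)
    G=np.hypot(cv2.Sobel(g,-1,1,0),cv2.Sobel(g,-1,0,1)); G=np.minimum(G,60)
    t=np.linspace(0,2*np.pi,180); W=np.linalg.inv(M)
    def s(x,y):
        v=0
        for r,z in circs:
            P=np.c_[x+r*np.cos(t),y+r*np.sin(t),0*t+z,0*t+1]@W.T; p=P[:,:3]@K.T; p=(p[:,:2]/p[:,2:]).astype(np.float32)
            v+=cv2.remap(G,p[None,:,0],p[None,:,1],cv2.INTER_LINEAR).mean()
        return v
    c=[(s(x,y),x,y) for x in np.arange(x0-w,x0+w,.0005) for y in np.arange(y0-w,y0+w,.0005)]
    c.sort(reverse=True); return np.round(np.mean(c[:5],0),4), np.round(c[len(c)//2][0],1)
E
python3 - <<'E'
from h import *
np.set_printoptions(precision=4,suppress=True)
K=np.load("w2.npz")["K"]
Mp=nomM(.63,-.2,.281);Mb=nomM(.52,-.02,.281)
h=ray(K,Mp,328,152.5,.006);e=ray(K,Mp,338.5,234,.006);print(h,e,"yaw",np.arctan2(-(h-e)[0],(h-e)[1]))
ip,ib=cv2.imread("pics/w1.png"),cv2.imread("pics/w2.png")
print("pot",fit(ip,K,Mp,[(.029,.06),(.026,.06)],.646,-.2), fit(ip,K,Mp,[(.029,.06)],.646,-.2))
print("potnet",ray(K,Mp,332,188,0))
print("base",[fit(ib,K,Mb,c,.518,-.027) for c in ([(.066,.042),(.055,.042)],[(.066,.042)],[(.055,.042)],[(.055,.03)])])
f=lambda x,y,z:ray(K,Mb,218+x/3,98+y/3,z)
a,b=f(298,210,.046),f(283,438,.046); print((a+b)/2)
print("lids",[fit(ip,K,Mp,[(.03,.012)],x,y) for x,y in((.438,-.278),(.54,-.324))])
E
```

```text
[ 0.6413 -0.1622  0.006 ] [ 0.6534 -0.2491  0.006 ] yaw 0.13906492388861497
pot (array([111.1911,   0.6458,  -0.2004]), np.float32(51.1)) (array([55.508 ,  0.6458, -0.2006]), np.float32(24.2))
potnet [ 0.646  -0.1998  0.    ]
base [(array([76.7883,  0.5177, -0.0276]), np.float32(53.6)), (array([35.8434,  0.5134, -0.0264]), np.float32(23.4)), (array([51.3634,  0.5177, -0.0286]), np.float32(30.3)), (array([50.6299,  0.5183, -0.0284]), np.float32(29.2))]
[ 0.5179 -0.0294  0.046 ]
lids [(array([49.4264,  0.4353, -0.2681]), np.float32(16.3)), (array([36.9438,  0.5351, -0.3152]), np.float32(13.3))]
```

```bash
python3 -m creep '[0.02,-0.03,0,0.1,0.0854, 0.04,-0.06,-0.01,0.139,0.0854, 0.065,-0.09,-0.02,0.139,0.0854, 0.09,-0.12,-0.04,0.139,0.0854, 0.11,-0.15,-0.06,0.139,0.0854, 0.125,-0.175,-0.08,0.139,0.0854, 0.1258,-0.1803,-0.12,0.139,0.0854, 0.1258,-0.1803,-0.15,0.139,0.0854, 0.1258,-0.1803,-0.16,0.139,0.0854, 0.1258,-0.1803,-0.16,0.139,0.0854]'
python3 -m creep '[0,0,-0.03,0,0.0854, 0,0,-0.06,0,0.0854, 0,0,-0.085,0,0.0854, 0,0,-0.099,0,0.0854, 0,0,-0.099,0,0.0854, 0,0,-0.099,0,0.04, 0,0,-0.099,0,0.04, 0,0,-0.099,0,0.04, 0,0,-0.099,0,0.04, 0,0,-0.099,0,0.04]'
```

```text
clock: 3.53
eef_pos: [0.6428, -0.2008, 0.1163]
tool_rot: [0.657, 0.754, -0.002, -0.004]
ft_force: [0.4, -0.2, -0.3]
grip_width: 0.0853
grasp_force: 0.0
clock: 4.37
eef_pos: [0.6482, -0.201, 0.026]
tool_rot: [0.656, 0.755, 0.001, 0.003]
ft_force: [0.5, 0.4, 5.8]
grip_width: 0.0558
grasp_force: 65.0
```

```bash
python3 -m creep '[0,0,0.03,0,0.04, 0,0,0.065,0,0.04, -0.01,0.015,0.09,0,0.04, -0.03,0.04,0.09,-0.08,0.04, -0.05,0.07,0.09,-0.16,0.04, -0.07,0.1,0.09,-0.21,0.04, -0.09,0.13,0.09,-0.21,0.04, -0.115,0.155,0.09,-0.21,0.04, -0.128,0.172,0.09,-0.21,0.04, -0.128,0.172,0.09,-0.21,0.04]'
python3 -m creep '[0,0,0,0,0.04, 0,0,0,0,0.04]'
python3 - <<'E'
from h import *
np.set_printoptions(precision=4,suppress=True)
im,K,_=shot("wrist","w3.png")
q=(R.from_euler("z",-.07)*R.from_quat([.70711,.70711,0,0])).as_quat()
M=nomM(.5178,-.0283,.112,q)
I=cv2.imread("pics/w3.png")
print([fit(I,K,M,[(.029,z),(.026,z)],.518,-.028) for z in(.148,.15,.152)])
E
```

```text
clock: 5.2
eef_pos: [0.5141, -0.0251, 0.1129]
tool_rot: [0.73, 0.683, -0.0, -0.002]
ft_force: [-0.5, 0.1, -2.0]
grip_width: 0.0556
grasp_force: 64.7
clock: 5.37
eef_pos: [0.5188, -0.0285, 0.1132]
tool_rot: [0.732, 0.682, 0.001, 0.001]
ft_force: [-0.3, 0.2, -1.8]
grip_width: 0.0552
grasp_force: 64.7
[(array([68.4849,  0.518 , -0.0347]), np.float32(30.8)), (array([70.2333,  0.5167, -0.0319]), np.float32(31.0)), (array([63.5495,  0.5187, -0.0313]), np.float32(31.1))]
```

View pics/w3.png

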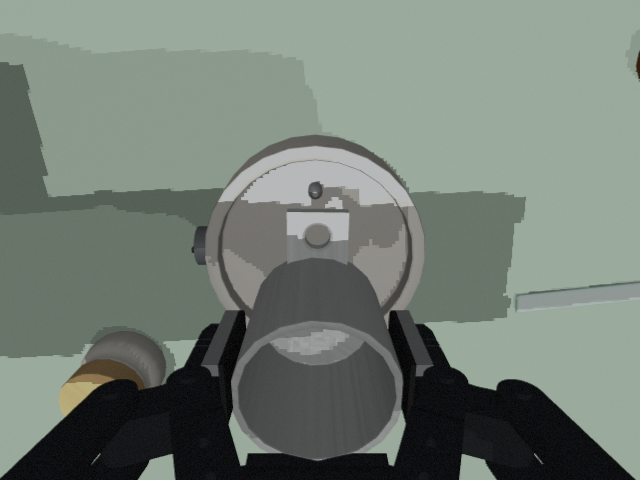

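The pot hangs level in the hand, foot-plate hole at (317,235), +y peg at (316,190). I'll compare their positions.

```bash
python3 - <<'E'
from h import *
np.set_printoptions(precision=4,suppress=True)
K=np.load("w2.npz")["K"]
q=(R.from_euler("z",-.07)*R.from_quat([.70711,.70711,0,0])).as_quat()
M=nomM(.5178,-.0283,.112,q); I=cv2.imread("pics/w3.png")
ay=np.array([np.sin(.07),np.cos(.07)])*.038
print("pot from hole",ray(K,M,317.5,235,.096)[:2]-ay)
a,b=ray(K,M,287,211,.096),ray(K,M,349,211,.096);print("plate",a,b,(a+b)[:2]/2-ay*49/38)
print("base from peg",[ray(K,M,316.5,192,.046)[:2]-ay, fit(I,K,M,[(.066,.042)],.518,-.028),fit(I,K,M,[(.055,.042)],.518,-.028),fit(I,K,M,[(.055,.03)],.518,-.028)])
c=I[170:260,270:370];cv2.imwrite("pics/w3c.png",cv2.resize(c,None,fx=6,fy=6,interpolation=cv2.INTER_CUBIC))
E
```

```text
pot from hole [ 0.5178 -0.034 ]
plate [0.5089 0.0149 0.096 ] [0.5339 0.0132 0.096 ] [ 0.518  -0.0348]
base from peg [array([ 0.5179, -0.0263]), (array([30.9148,  0.5145, -0.0309]), np.float32(18.4)), (array([45.8677,  0.5167, -0.0266]), np.float32(22.6)), (array([44.2093,  0.5165, -0.0279]), np.float32(21.4))]
```

View pics/w3c.png

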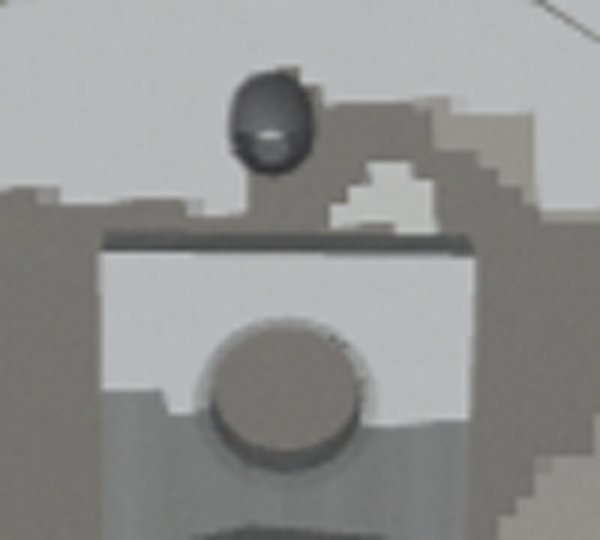

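```bash
python3 - <<'E'
from h import *
np.set_printoptions(precision=4,suppress=True)
for cam in("scene","side"):
    I0=cv2.imread(f"pics/{cam}0.png"); _,K,M=shot(cam,cam+"1.png"); I1=cv2.imread(f"pics/{cam}1.png")
    print(cam,"table",fit(I0,K,M,[(.029,.06),(.026,.06)],.646,-.2))
    for z in (.147,.15,.153): print(z,fit(I1,K,M,[(.029,z),(.026,z)],.518,-.03))
    print("base",fit(I0,K,M,[(.066,.042),(.055,.042)],.518,-.028),fit(I0,K,M,[(.055,.042)],.518,-.028))
    if cam=="scene":
        u,v=proj(K,M,[.518,-.03,.09]).astype(int); a=I1[v-60:v+60,u-75:u+75]
    else:
        u,v=proj(K,M,[.518,-.03,.09]).astype(int); b=I1[v-60:v+60,u-75:u+75]
cv2.imwrite("pics/ss.png",cv2.resize(np.vstack([a,b]),None,fx=2.5,fy=2.5,interpolation=cv2.INTER_CUBIC))
E
```

```text
scene table (array([114.1183,   0.6513,  -0.2039]), np.float32(67.8))
0.147 (array([75.9669,  0.5275, -0.042 ]), np.float32(60.5))
0.15 (array([78.3213,  0.5296, -0.0418]), np.float32(60.6))
0.153 (array([75.2288,  0.5298, -0.0416]), np.float32(60.7))
base (array([89.4563,  0.5283, -0.0209]), np.float32(68.5)) (array([55.9869,  0.5278, -0.0219]), np.float32(36.2))
side table (array([114.0537,   0.6451,  -0.2117]), np.float32(53.4))
0.147 (array([88.2147,  0.5182, -0.0321]), np.float32(75.2))
0.15 (array([88.1633,  0.5166, -0.0367]), np.float32(72.1))
0.153 (array([88.0755,  0.5151, -0.0417]), np.float32(69.5))
base (array([91.6113,  0.5163, -0.0271]), np.float32(81.5)) (array([52.1845,  0.5085, -0.0335]), np.float32(45.1))
```

View pics/ss.png

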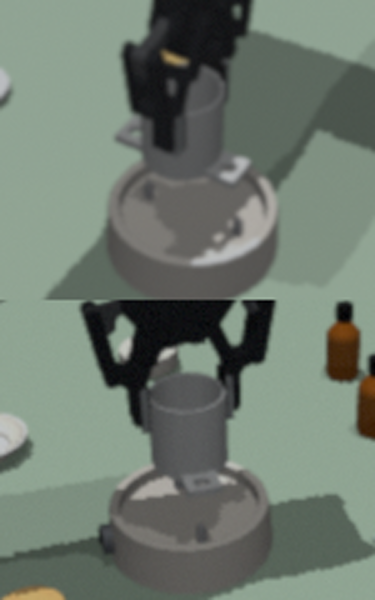

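The w1 picture was taken while the arm was still settling, so the pot sits about 6 mm toward -y in the hand. The near view shows pot and peg relative to each other directly, so I'll shift +6.5 mm in y. Then I'll lower to just above the peg tips and feel gently.

```bash
python3 -m creep '[0,0.0065,0,0,0.04, 0,0.0065,-0.015,0,0.04, 0,0.0065,-0.03,0,0.04, 0,0.0065,-0.038,0,0.04, 0,0.0065,-0.041,0,0.04, 0,0.0065,-0.043,0,0.04, 0,0.0065,-0.045,0,0.04, 0,0.0065,-0.046,0,0.04, 0,0.0065,-0.046,0,0.04, 0,0.0065,-0.046,0,0.04]'
python3 - <<'E'
from h import *
im,K,M=shot("wrist"); o=bot.get_obs(); print(o["ft_force"],o["ft_torque"],o["eef_pos"])
c=im[150:330,210:430,::-1];cv2.imwrite("pics/w4.png",cv2.resize(c,None,fx=3.3,fy=3.3,interpolation=cv2.INTER_CUBIC));cv2.imwrite("pics/w4f.png",im[:,:,::-1])
E
```

```text
clock: 6.45
eef_pos: [0.5182, -0.0218, 0.0668]
tool_rot: [0.732, 0.682, 0.0, 0.0]
ft_force: [0.2, -0.3, -2.4]
grip_width: 0.0555
grasp_force: 64.7
[-0.13838273 -0.95090498 -2.04053199] [ 0.06923622 -0.05440565  0.02806949] [ 0.51818995 -0.02180276  0.06678985]
```

View pics/w4.png

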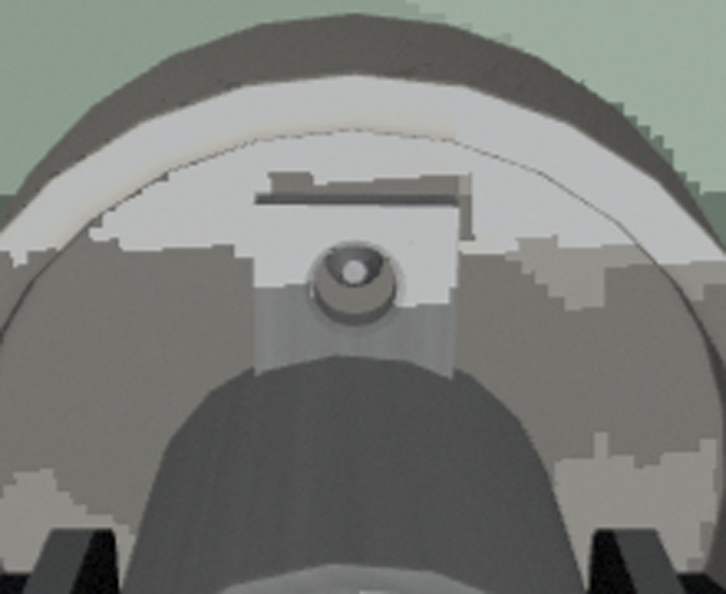

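The peg tip at crop (353,271) sits well inside the hole at (355,284), and there's no contact force. Lowering the rest of the way gently.

```bash
python3 -m creep '[0,0.0005,-0.002,0,0.04, 0,0.0005,-0.004,0,0.04, 0,0.0005,-0.006,0,0.04, 0,0.0005,-0.008,0,0.04, 0,0.0005,-0.01,0,0.04, 0,0.0005,-0.0115,0,0.04, 0,0.0005,-0.0125,0,0.04, 0,0.0005,-0.0125,0,0.04]'
```

```text
clock: 7.17
eef_pos: [0.518, -0.021, 0.0559]
tool_rot: [0.732, 0.682, 0.001, 0.0]
ft_force: [-4.9, 1.6, 13.5]
grip_width: 0.0555
grasp_force: 66.3
```

```bash
python3 -m creep '[0.0005,0,0.001,0,0.04, 0.0005,0,0.001,0,0.04]'; python3 -m creep '[0,0,0,0,0.0854, 0,0,0,0,0.0854, 0,0,0,0,0.0854, 0,0,0,0,0.0854, 0,0,0,0,0.0854]'
python3 - <<'E'
from h import *
im,K,M=shot("wrist","w5.png"); K=K
q=(R.from_euler("z",-.07)*R.from_quat([.70711,.70711,0,0])).as_quat()
Mn=nomM(.5183,-.0213,.0545,q);I=cv2.imread("pics/w5.png")
for z in(.082,.086,.09,.094,.098): print(z,fit(I,K,Mn,[(.029,z),(.026,z)],.518,-.028))
print(bot.get_obs()["ft_force"])
E
```

```text
clock: 7.33
eef_pos: [0.5181, -0.0211, 0.056]
tool_rot: [0.732, 0.682, 0.0, -0.0]
ft_force: [-3.8, 1.5, 9.4]
grip_width: 0.0554
grasp_force: 66.2
clock: 7.75
eef_pos: [0.5183, -0.0214, 0.0546]
tool_rot: [0.732, 0.682, -0.0, -0.0]
ft_force: [-0.2, -0.2, -0.7]
grip_width: 0.0853
grasp_force: 0.0
0.082 (array([ 7.02835e+01,  5.17400e-01, -3.51000e-02]), np.float32(26.2))
0.086 (array([ 7.46458e+01,  5.17400e-01, -3.12000e-02]), np.float32(27.1))
0.09 (array([ 7.83907e+01,  5.17500e-01, -2.85000e-02]), np.float32(26.8))
0.094 (array([ 6.37224e+01,  5.17600e-01, -2.34000e-02]), np.float32(26.4))
0.098 (array([ 5.10204e+01,  5.18300e-01, -2.13000e-02]), np.float32(25.5))
[ 0.80488455 -0.5654622  -0.42253084]
```

Rim fit peaks at z = 0.090, centred on the base: the pot is home. On to the collar.

```bash
python3 -m creep '[0,0,0.04,0,0.0854, 0,0.01,0.08,0,0.0854, 0.01,0.04,0.105,0.07,0.0854, 0.02,0.075,0.125,0.07,0.0854, 0.03,0.11,0.145,0.07,0.0854, 0.035,0.145,0.165,0.07,0.0854, 0.04,0.18,0.185,0.07,0.0854, 0.045,0.22,0.195,0.07,0.0854, 0.05,0.255,0.195,0.07,0.0854, 0.052,0.281,0.195,0.07,0.0854]'
python3 -m creep '[0,0,0,0,0.0854, 0,0,0,0,0.0854, 0,0,0,0,0.0854, 0,0,0,0,0.0854]'
python3 - <<'E'
from h import *
np.set_printoptions(precision=4,suppress=True)
im,K,M=shot("wrist","w6.png"); I=cv2.imread("pics/w6.png")
Mn=nomM(.5703,.2597,.2495)
for d in bot.place_of("wrist","collar")[:2]:
    u,v=d["centre"][0]*640,d["centre"][1]*480; print(d["score"],u,v,ray(K,Mn,u,v,0))
p=ray(K,Mn,u,v,0)
d=bot.place_of("wrist","collar")[0]["centre"];p=ray(K,Mn,d[0]*640,d[1]*480,0)
print(fit(I,K,Mn,[(.03,.024),(.017,.024)],p[0],p[1]),fit(I,K,Mn,[(.03,.024)],p[0],p[1]),fit(I,K,Mn,[(.017,.024)],p[0],p[1]))
E
```

```text
clock: 8.68
eef_pos: [0.5709, 0.2631, 0.2507]
tool_rot: [0.707, 0.707, 0.001, 0.0]
ft_force: [0.5, -0.2, -0.2]
grip_width: 0.0852
grasp_force: 0.0
clock: 9.02
eef_pos: [0.5702, 0.2585, 0.2497]
tool_rot: [0.708, 0.706, -0.0, 0.0]
ft_force: [-0.1, -0.6, 0.4]
grip_width: 0.0854
grasp_force: 0.0
0.89 310.528 188.016 [0.564 0.266 0.   ]
(array([105.6366,   0.5685,   0.2625]), np.float32(45.1)) (array([48.7543,  0.5681,  0.2632]), np.float32(18.7)) (array([58.0328,  0.5686,  0.2627]), np.float32(26.5))
```

```bash
python3 -m creep '[-0.0018,0.003,-0.04,0,0.0854, -0.0018,0.003,-0.08,0,0.0854, -0.0018,0.003,-0.12,0,0.0854, -0.0018,0.003,-0.16,0,0.0854, -0.0018,0.003,-0.19,0,0.0854, -0.0018,0.003,-0.215,0,0.0854, -0.0018,0.003,-0.235,0,0.0854, -0.0018,0.003,-0.2475,0,0.0854, -0.0018,0.003,-0.2475,0,0.0854, -0.0018,0.003,-0.2475,0,0.0854]'
python3 -m creep '[0,0,0,0,0.045, 0,0,0,0,0.045, 0,0,0,0,0.045, 0,0,0,0,0.045, 0,0,0,0,0.045, 0,0,0,0,0.045]'
python3 -m creep '[0,0,0.03,0,0.045, 0,0,0.07,0,0.045, 0,0,0.11,0,0.045, 0,0,0.14,0,0.045, 0,0,0.14,0,0.045, 0,0,0.14,0,0.045]'
python3 - <<'E'
from h import *
np.set_printoptions(precision=4,suppress=True)
im,K,M=shot("wrist","w7.png"); I=cv2.imread("pics/w7.png")
Mn=nomM(.5685,.2627,.142)
for z in(.158,.164,.17): print(z,fit(I,K,Mn,[(.03,z),(.017,z)],.5685,.2627),fit(I,K,Mn,[(.017,z)],.5685,.2627))
E
```

```text
clock: 10.05
eef_pos: [0.5681, 0.2619, 0.0018]
tool_rot: [0.708, 0.706, -0.001, -0.0]
ft_force: [0.5, -0.1, 0.0]
grip_width: 0.0855
grasp_force: 0.0
clock: 10.55
eef_pos: [0.5702, 0.2633, 0.005]
tool_rot: [0.707, 0.707, 0.002, 0.001]
ft_force: [-0.1, -0.0, 5.6]
grip_width: 0.058
grasp_force: 64.2
clock: 11.05
eef_pos: [0.5705, 0.2636, 0.1462]
tool_rot: [0.707, 0.707, 0.004, 0.001]
ft_force: [0.1, 0.0, -1.5]
grip_width: 0.0578
grasp_force: 64.5
0.158 (array([87.6203,  0.5685,  0.2587]), np.float32(26.3)) (array([36.4234,  0.5686,  0.2584]), np.float32(11.2))
0.164 (array([55.3954,  0.5685,  0.2637]), np.float32(25.3)) (array([40.5728,  0.5687,  0.2631]), np.float32(11.4))
0.17 (array([45.9194,  0.5681,  0.27  ]), np.float32(25.9)) (array([27.3621,  0.5694,  0.2681]), np.float32(11.4))
```

```bash
python3 - <<'E'
from h import *
np.set_printoptions(precision=4,suppress=True)
im,K,M=shot("wrist","w7.png"); I=cv2.imread("pics/w7.png")
o=bot.get_obs(); print(o["eef_pos"],o["tool_rot"])
for zt in (.142,.145):
  Mn=nomM(.5685,.2627,zt)
  for z in np.arange(.154,.168,.002): a=fit(I,K,Mn,[(.03,z),(.017,z)],.5685,.2627)[0];print(zt,round(z,3),a[0],a[1:])
E
python3 -m creep '[0,-0.03,0,0,0.045, -0.005,-0.07,0,0,0.045, -0.01,-0.11,0,0,0.045, -0.02,-0.15,0,0,0.045, -0.03,-0.19,0,0,0.045, -0.04,-0.23,0,0,0.045, -0.048,-0.265,0,0,0.045, -0.0505,-0.285,0,0,0.045, -0.0505,-0.2912,0,0,0.045, -0.0505,-0.2912,0,0,0.045]'
python3 -m creep '[0,0,-0.01,0,0.045, 0,0,-0.02,0,0.045, 0,0,-0.03,0,0.045, 0,0,-0.03,0,0.045, 0,0,-0.03,0,0.045]'
```

```text
[0.5674 0.2622 0.1409] [ 0.7074  0.7068 -0.0013 -0.0005]
0.142 0.154 61.415 [0.5687 0.2551]
0.142 0.156 76.8484 [0.5686 0.2574]
0.142 0.158 87.1253 [0.5685 0.2587]
0.142 0.16 82.7751 [0.5685 0.2602]
0.142 0.162 67.6508 [0.5687 0.2616]
0.142 0.164 55.09 [0.5685 0.2638]
0.142 0.166 49.3866 [0.5681 0.2658]
0.142 0.168 47.8586 [0.5683 0.2683]
0.145 0.154 54.6897 [0.5696 0.2526]
0.145 0.156 58.1836 [0.5693 0.2544]
0.145 0.158 68.1067 [0.5686 0.2564]
0.145 0.16 84.0199 [0.5686 0.258 ]
0.145 0.162 86.587 [0.5686 0.2595]
0.145 0.164 75.5488 [0.5687 0.2608]
0.145 0.166 60.7007 [0.5686 0.2624]
0.145 0.168 52.1312 [0.5682 0.2649]
clock: 12.13
eef_pos: [0.5173, -0.0301, 0.1413]
tool_rot: [0.709, 0.706, -0.001, -0.001]
ft_force: [0.5, -0.2, -1.3]
grip_width: 0.0576
grasp_force: 64.5
clock: 12.55
eef_pos: [0.517, -0.0274, 0.1107]
tool_rot: [0.707, 0.707, -0.001, -0.001]
ft_force: [0.3, -0.8, -0.4]
grip_width: 0.0581
grasp_force: 64.5
```

```bash
python3 - <<'E'
from h import *
np.set_printoptions(precision=4,suppress=True)
im,K,M=shot("wrist","w8.png"); I=cv2.imread("pics/w8.png")
o=bot.get_obs(); print(o["eef_pos"],o["tool_rot"])
Mn=nomM(.518,-.0285,.112)
for z in (.126,.128,.13,.132,.134): print(z,fit(I,K,Mn,[(.03,z),(.017,z)],.518,-.0285)[0])
print("base",fit(I,K,Mn,[(.055,.042)],.518,-.028),fit(I,K,Mn,[(.066,.042)],.518,-.028),fit(I,K,Mn,[(.055,.03)],.518,-.028))
print("potrim",fit(I,K,Mn,[(.029,.09)],.518,-.028))
for cam in ("scene","side"):
    shot(cam,cam+"2.png")
E
```

```text
[ 0.5176 -0.0276  0.1115] [ 0.7069  0.7073 -0.0005 -0.0006]
0.126 [82.4733  0.518  -0.0335]
0.128 [99.3814  0.5181 -0.0323]
0.13 [97.2031  0.5181 -0.0308]
0.132 [82.1901  0.5182 -0.0294]
0.134 [66.2992  0.5182 -0.0281]
base (array([41.5338,  0.5193, -0.0285]), np.float32(21.1)) (array([30.0806,  0.516 , -0.0279]), np.float32(17.5)) (array([40.9827,  0.5191, -0.0293]), np.float32(20.6))
potrim (array([39.1017,  0.5186, -0.0307]), np.float32(17.3))
```

View pics/w8.png

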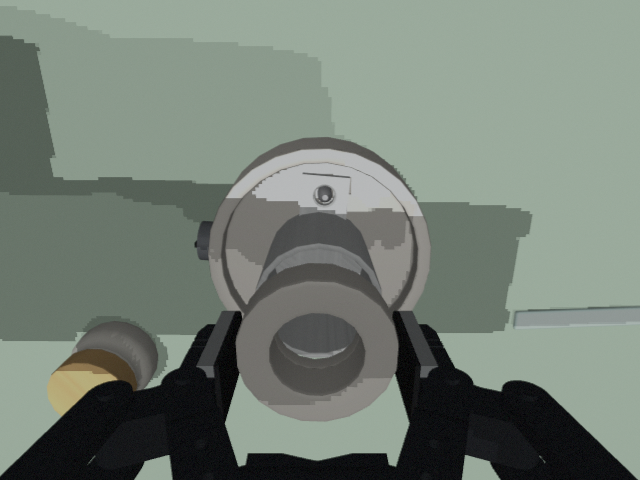

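The peg shows through the foot-plate hole at (324,195), so the pot is home. The collar is level above the mouth, about 1 mm toward -y. I'll correct that and lower it.

```bash
python3 -m creep '[0,0.001,-0.005,0,0.045, 0,0.001,-0.01,0,0.045, 0,0.001,-0.013,0,0.045, 0,0.001,-0.016,0,0.045, 0,0.001,-0.018,0,0.045, 0,0.001,-0.02,0,0.045, 0,0.001,-0.0215,0,0.045, 0,0.001,-0.0215,0,0.045]'
```

```text
clock: 13.42
eef_pos: [0.5178, -0.0275, 0.0904]
tool_rot: [0.707, 0.707, -0.0, -0.0]
ft_force: [0.9, 0.0, -0.8]
grip_width: 0.0577
grasp_force: 64.5
```

No contact yet, and the spigot should already be in the mouth. Going a little further.

```bash
python3 -m creep '[0,0,-0.001,0,0.045, 0,0,-0.002,0,0.045, 0,0,-0.003,0,0.045, 0,0,-0.003,0,0.045]'
```

```text
clock: 13.75
eef_pos: [0.5183, -0.0275, 0.089]
tool_rot: [0.707, 0.707, 0.0, 0.0]
ft_force: [-2.0, 0.4, 6.1]
grip_width: 0.058
grasp_force: 65.1
```

```bash
python3 -m creep '[0,0,0,0,0.0854, 0,0,0,0,0.0854, 0,0,0,0,0.0854, 0,0,0,0,0.0854, 0,0,0.03,0,0.0854, 0,0,0.07,0,0.0854, 0,0,0.11,0,0.0854, 0,0,0.14,0,0.0854, 0,0,0.14,0,0.0854, 0,0,0.14,0,0.0854]'
python3 -m creep '[0,0,0,0,0.0854, 0,0,0,0,0.0854]'
python3 - <<'E'
from h import *
np.set_printoptions(precision=4,suppress=True)
shot("wrist","w9.png"); _,K,_=shot("wrist"); I=cv2.imread("pics/w9.png")
print(bot.get_obs()["eef_pos"])
Mn=nomM(.518,-.0275,.2275)
for z in (.1,.102,.104,.106,.108,.11,.112): print(z,fit(I,K,Mn,[(.03,z),(.017,z)],.518,-.0285)[0])
print("base",fit(I,K,Mn,[(.055,.042)],.518,-.028))
E
python3 -m creep '[-0.01,-0.04,0,0,0.0854, -0.02,-0.075,0,0,0.0854, -0.03,-0.11,0,0,0.0854, -0.045,-0.15,0,0,0.0854, -0.06,-0.185,0,0,0.0854, -0.07,-0.22,0,0,0.0854, -0.08,-0.24,0,0,0.0854, -0.08,-0.24,0,0,0.0854, -0.08,-0.24,0,0,0.0854, -0.08,-0.24,0,0,0.0854]'
python3 -m creep '[0,0,0,0,0.0854, 0,0,0,0,0.0854]'
python3 - <<'E'
from h import *
np.set_printoptions(precision=4,suppress=True)
shot("wrist","w10.png"); _,K,_=shot("wrist"); I=cv2.imread("pics/w10.png")
print(bot.get_obs()["eef_pos"])
Mn=nomM(.438,-.2675,.2275)
for d in bot.place_of("wrist","lid")[:3]:
    u,v=d["centre"][0]*640,d["centre"][1]*480; p=ray(K,Mn,u,v,0); print(d["score"],u,v,p, I[int(proj(K,Mn,p+[.02,.01,.012])[1]),int(proj(K,Mn,p+[.02,.01,.012])[0])])
    for c in ([(.03,.012)],[(.0095,.032)],[(.03,.012),(.0095,.032)]): print(fit(I,K,Mn,c,p[0],p[1])[0])
E
```

```text
clock: 14.58
eef_pos: [0.5195, -0.0276, 0.2299]
tool_rot: [0.707, 0.707, 0.002, 0.002]
ft_force: [-0.9, 0.7, -0.9]
grip_width: 0.0856
grasp_force: 0.0
clock: 14.75
eef_pos: [0.5168, -0.0274, 0.2259]
tool_rot: [0.707, 0.707, -0.001, -0.001]
ft_force: [-0.2, 0.1, -0.1]
grip_width: 0.0856
grasp_force: 0.0
[ 0.5169 -0.0274  0.2259]
0.1 [86.8869  0.5197 -0.0329]
0.102 [89.3542  0.5195 -0.0325]
0.104 [91.6605  0.5196 -0.032 ]
0.106 [94.1172  0.5196 -0.0315]
0.108 [96.2379  0.5198 -0.0311]
0.11 [97.8541  0.5199 -0.0303]
0.112 [98.6596  0.5199 -0.0297]
base (array([44.4086,  0.5194, -0.029 ]), np.float32(26.4))
clock: 15.73
eef_pos: [0.4378, -0.267, 0.2271]
tool_rot: [0.708, 0.707, 0.0, -0.001]
ft_force: [0.3, -0.4, 0.0]
grip_width: 0.0855
grasp_force: 0.0
clock: 15.9
eef_pos: [0.4385, -0.2664, 0.2276]
tool_rot: [0.707, 0.707, 0.0, -0.0]
ft_force: [0.5, 0.2, 0.5]
grip_width: 0.0854
grasp_force: 0.0
[ 0.4385 -0.2665  0.2278]
0.79 419.008 256.896 [ 0.5382 -0.3251  0.    ] [ 96  79 134]
[35.628   0.5366 -0.3248]
[51.688   0.5363 -0.3239]
[86.4952  0.5363 -0.3244]
0.56 316.03200000000004 204.28799999999998 [ 0.4372 -0.2723  0.    ] [130 129 129]
[47.9837  0.4371 -0.2765]
[57.6314  0.4371 -0.2745]
[101.5663   0.4372  -0.2763]
```

The grey lid is at (0.437,-0.2757); the pixel there is grey, and the pink one is 0.1 m away. I'll grasp it by the knob.

```bash
python3 -m creep '[-0.0008,-0.008,-0.04,0,0.06, -0.0008,-0.008,-0.08,0,0.06, -0.0008,-0.008,-0.12,0,0.06, -0.0008,-0.008,-0.15,0,0.06, -0.0008,-0.008,-0.175,0,0.06, -0.0008,-0.008,-0.195,0,0.06, -0.0008,-0.008,-0.205,0,0.06, -0.0008,-0.008,-0.2105,0,0.06, -0.0008,-0.008,-0.2105,0,0.06]'
python3 -m creep '[0,0,0,0,0.01, 0,0,0,0,0.01, 0,0,0,0,0.01, 0,0,0,0,0.01, 0,0,0,0,0.01, 0,0,0,0,0.01, 0,0,0,0,0.01]'
```

```text
clock: 16.85
eef_pos: [0.437, -0.2751, 0.0167]
tool_rot: [0.707, 0.707, -0.0, -0.001]
ft_force: [-0.2, -0.1, 0.2]
grip_width: 0.0598
grasp_force: 0.0
clock: 17.43
eef_pos: [0.438, -0.2762, 0.0188]
tool_rot: [0.708, 0.707, 0.0, 0.001]
ft_force: [-1.4, -0.1, 6.5]
grip_width: 0.017
grasp_force: 58.6
```

```bash
python3 -m creep '[0,0,0.04,0,0.01, 0,0,0.08,0,0.01, 0,0,0.12,0,0.01, 0.005,0.02,0.15,0,0.01, 0.02,0.055,0.16,0,0.01, 0.03,0.09,0.16,0,0.01, 0.04,0.125,0.16,0,0.01, 0.05,0.16,0.16,0,0.01, 0.062,0.19,0.16,0,0.01, 0.072,0.22,0.16,0,0.01]'
python3 -m creep '[0.009,0.0265,0,0,0.01, 0.009,0.0265,0,0,0.01, 0.009,0.0265,-0.01,0,0.01, 0.009,0.0265,-0.015,0,0.01, 0.009,0.0265,-0.015,0,0.01, 0.009,0.0265,-0.015,0,0.01, 0.009,0.0265,-0.015,0,0.01]'
python3 - <<'E'
from h import *
np.set_printoptions(precision=4,suppress=True)
shot("wrist","w11.png"); _,K,_=shot("wrist"); I=cv2.imread("pics/w11.png")
o=bot.get_obs();print(o["eef_pos"],o["tool_rot"])
Mn=nomM(.5182,-.0290,.162)
for z in (.148,.15,.152,.154,.156,.158): print("lid",z,fit(I,K,Mn,[(.03,z)],.518,-.0285)[0])
for z in(.1,.104,.108): print("collar",z,fit(I,K,Mn,[(.03,z)],.518,-.0285)[0])
print("base",fit(I,K,Mn,[(.055,.042)],.518,-.028)[0],fit(I,K,Mn,[(.066,.042)],.518,-.028)[0])
E
```

```text
clock: 18.27
eef_pos: [0.5097, -0.0537, 0.1779]
tool_rot: [0.707, 0.707, 0.0, 0.0]
ft_force: [0.8, 0.6, -0.6]
grip_width: 0.0168
grasp_force: 59.1
clock: 18.85
eef_pos: [0.5178, -0.0301, 0.1622]
tool_rot: [0.708, 0.706, -0.0, -0.0]
ft_force: [0.2, 0.3, -1.0]
grip_width: 0.0165
grasp_force: 59.1
[ 0.5182 -0.0298  0.1626] [0.708  0.7062 0.0001 0.0002]
lid 0.148 [37.7435  0.5183 -0.0294]
lid 0.15 [42.5658  0.5181 -0.0296]
lid 0.152 [46.7939  0.5181 -0.0292]
lid 0.154 [45.622   0.5178 -0.028 ]
lid 0.156 [43.6583  0.5179 -0.0262]
lid 0.158 [38.7058  0.518  -0.0253]
collar 0.1 [33.4396  0.5189 -0.0311]
collar 0.104 [34.2155  0.5188 -0.0301]
collar 0.108 [34.5271  0.5187 -0.0294]
base [42.6821  0.5183 -0.0254] [29.7838  0.5142 -0.0251]
```

Lid is centred over the collar within about 1.5 mm; lowering.

```bash
python3 -m creep '[0.0005,-0.001,-0.01,0,0.01, 0.0005,-0.001,-0.02,0,0.01, 0.0005,-0.001,-0.028,0,0.01, 0.0005,-0.001,-0.032,0,0.01, 0.0005,-0.001,-0.034,0,0.01, 0.0005,-0.001,-0.036,0,0.01, 0.0005,-0.001,-0.038,0,0.01, 0.0005,-0.001,-0.039,0,0.01, 0.0005,-0.001,-0.039,0,0.01]'
```

```text
clock: 19.75
eef_pos: [0.5187, -0.03, 0.1233]
tool_rot: [0.707, 0.707, 0.0, 0.0]
ft_force: [-0.3, 0.4, -1.4]
grip_width: 0.0163
grasp_force: 59.1
```

```bash
python3 -m creep '[0,0,-0.001,0,0.01, 0,0,-0.002,0,0.01, 0,0,-0.003,0,0.01, 0,0,-0.003,0,0.01]'
```

```text
clock: 20.08
eef_pos: [0.5192, -0.03, 0.121]
tool_rot: [0.707, 0.707, 0.0, 0.001]
ft_force: [-0.5, 0.4, 3.3]
grip_width: 0.0167
grasp_force: 59.4
```

Contact at the expected height. Release, back off and verify.

```bash
python3 -m creep '[0,0,0,0,0.05, 0,0,0,0,0.05, 0,0,0,0,0.05, 0,0,0,0,0.05, 0,0,0.02,0,0.05, 0,0,0.05,0,0.05, 0,0,0.09,0,0.05, 0,0,0.12,0,0.05, 0,0,0.12,0,0.05, 0,0,0.12,0,0.05]'
python3 -m creep '[0,0,0,0,0.05, 0,0,0,0,0.05, 0,0,0,0,0.05]'
python3 - <<'E'
from h import *
np.set_printoptions(precision=4,suppress=True)
shot("wrist","w12.png"); _,K,_=shot("wrist"); I=cv2.imread("pics/w12.png")
Mn=nomM(.5187,-.03,.24)
for z in (.108,.111,.114,.117,.12): print("lid",z,fit(I,K,Mn,[(.03,z),(.0095,z+.02)],.518,-.0285)[0],fit(I,K,Mn,[(.03,z)],.518,-.0285)[0])
for cam in("scene","side"):
    _,K,M=shot(cam,cam+"3.png"); I=cv2.imread(f"pics/{cam}3.png"); 
    for z in(.108,.114,.12): print(cam,z,fit(I,K,M,[(.03,z),(.03,z-.006)],.52,-.0285)[0])
    for t in["lid","collar","pot","warmer_base","jar","ring_dish","pusher","glass_file","bottle0"]:
        print(t,[(round(d["score"],2),ray(K,M,d["centre"][0]*640,d["centre"][1]*480,{"lid":.102,"collar":.084,"pot":.03}.get(t,0))[:2]) for d in bot.place_of(cam,t)[:2]])
print(bot.get_obs()["ft_force"])
E
```

```text
clock: 20.92
eef_pos: [0.5202, -0.0301, 0.2426]
tool_rot: [0.707, 0.707, 0.002, 0.002]
ft_force: [0.2, -0.5, -0.7]
grip_width: 0.0497
grasp_force: 0.0
clock: 21.17
eef_pos: [0.5177, -0.0299, 0.2386]
tool_rot: [0.707, 0.707, -0.001, -0.001]
ft_force: [-0.0, 0.4, -0.4]
grip_width: 0.0497
grasp_force: 0.0
lid 0.108 [87.634   0.5199 -0.0307] [39.3943  0.5197 -0.0309]
lid 0.111 [88.5436  0.5201 -0.0298] [40.4506  0.5198 -0.0307]
lid 0.114 [88.5247  0.5202 -0.0294] [42.2779  0.5196 -0.0307]
lid 0.117 [90.6333  0.5203 -0.0291] [44.0359  0.5205 -0.0295]
lid 0.12 [91.491   0.5205 -0.028 ] [45.0568  0.5205 -0.0285]
scene 0.108 [88.8784  0.5094 -0.0342]
scene 0.114 [88.5827  0.5164 -0.0292]
scene 0.12 [88.3175  0.5224 -0.0262]
lid [(0.67, array([ 0.5226, -0.0216])), (0.67, array([ 0.6183, -0.2312]))]
collar [(0.75, array([ 0.5155, -0.0242]))]
pot [(0.67, array([ 0.7647, -0.2835])), (0.62, array([ 0.5147, -0.0272]))]
warmer_base [(0.97, array([ 0.52 , -0.028]))]
jar [(0.82, array([ 0.382 , -0.1113]))]
ring_dish [(0.77, array([0.3795, 0.1745]))]
pusher [(0.77, array([ 0.5348, -0.2408]))]
glass_file [(0.8, array([ 0.7232, -0.0865]))]
bottle0 [(0.74, array([0.7492, 0.1692])), (0.6, array([0.729 , 0.0678]))]
side 0.108 [103.0518   0.521   -0.017 ]
side 0.114 [105.2451   0.5185  -0.0241]
side 0.12 [105.1493   0.5157  -0.0336]
lid [(0.82, array([ 0.5231, -0.0266])), (0.75, array([ 0.4952, -0.3897]))]
collar [(0.57, array([ 0.5234, -0.0179]))]
pot [(0.96, array([ 0.5148, -0.0321])), (0.86, array([ 0.7281, -0.3358]))]
warmer_base [(0.69, array([ 0.5175, -0.0173]))]
jar [(0.8, array([ 0.3662, -0.1128]))]
ring_dish [(0.83, array([0.3896, 0.1738])), (0.32, array([0.7329, 0.151 ]))]
pusher [(0.81, array([ 0.5225, -0.248 ]))]
glass_file [(0.81, array([ 0.7267, -0.088 ]))]
bottle0 [(0.91, array([0.7306, 0.0782])), (0.56, array([0.7407, 0.1597]))]
[0.8647 0.1305 0.2173]
```

All measurements agree with a seated stack, and the bystanders haven't moved.

```bash
python3 -c "
from workcell import bot; print(bot.job_done())"
```

```text
the job is handed in; nothing more can be done
None
```

I put the wax warmer back together and handed it in at about 21 s: pot on both pegs, then collar, then lid, each at the expected height and within about 2 mm of centre in the wrist-camera checks; the hand-in gave no verdict.

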